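Unstack the paint pots and fill the bauble painter's paint kit

TASK

Take the two stacks of paint pots apart and fill the paint kit, one pot of each colour: stand each tin or jar upright in the middle of the blue tray whose disc has its colour. The white is already in the kit: leave that jar where it stands in its tray, and put the duplicate white jar from the stack in the middle of the round cork coaster instead.

Things in the scene. Friction and masses are not known exactly. Their poses are not given: they have to be found in the camera images.
- red_tray: Fixed square blue tray with a red disc (72 mm across) in its middle. 100 x 100 mm outside, 92 mm inside, rim 10 mm high, inner floor 4 mm above the bench. Origin at the centre of the underside, on the bench; z up.
- green_tray: Fixed square blue tray with a green disc (72 mm across) in its middle. 100 x 100 mm outside, 92 mm inside, rim 10 mm high, inner floor 4 mm above the bench. Origin at the centre of the underside, on the bench; z up.
- yellow_tray: Fixed square blue tray with a yellow disc (72 mm across) in its middle. 100 x 100 mm outside, 92 mm inside, rim 10 mm high, inner floor 4 mm above the bench. Origin at the centre of the underside, on the bench; z up.
- white_tray: Fixed square blue tray with a white disc (72 mm across) in its middle. 100 x 100 mm outside, 92 mm inside, rim 10 mm high, inner floor 4 mm above the bench. Origin at the centre of the underside, on the bench; z up. The white jar of the kit already stands in it.
- cork_coaster: Fixed round cork coaster for spares, 94 mm diameter, 4 mm thick. Origin at the centre of the underside, on the bench; z up. Among the things stand bystanders that are not part of the job: a pink bauble on a stand near the middle of the near side, 75 mm high, and a gold cap and a blue ribbon roll, 16 mm high or less.
- red_tin: Loose round paint tin, steel with a red lid, 66 mm diameter, 36 mm high, 80 to 170 g, straight sides. Stands on the bench with a jar on its lid at the start. Origin at the centre of the underside; z up.
- green_tin: Loose round paint tin, steel with a green lid, 66 mm diameter, 36 mm high, 80 to 170 g, straight sides. Stands on the bench with a jar on its lid at the start. Origin at the centre of the underside; z up.
- yellow_jar: Loose round paint jar, yellow all over with a thin dark line round its neck, 44 mm diameter, 50 mm high, 55 to 115 g, straight sides. At the start it stands on the lid of one of the two tins (which one varies), so its underside is 36 mm above the bench. Origin at the centre of the underside; z up.
- white_jar: Loose round paint jar, white all over with a thin dark line round its neck, 44 mm diameter, 50 mm high, 55 to 115 g, straight sides. At the start it stands on the lid of one of the two tins (which one varies), so its underside is 36 mm above the bench. Origin at the centre of the underside; z up. It is the duplicate of the white jar in the white tray.
- kept_jar: Loose round paint jar, white all over with a thin dark line round its neck, 44 mm diameter, 50 mm high, 80 g. Origin at the centre of the underside; z up. It stands in the white tray from the start (underside 4 mm above the bench) and stays there. Looks the same as the duplicate on the tin: told apart by where it stands.
There are look-alikes about, which are no part of the job. Leave any purple look-alike of the white_jar alone.

How it is judged:
At the end, for the whole second after the job is handed in: The red tin, green tin and yellow jar stand upright on the floors of the trays of their colour, the duplicate white jar on the cork coaster and the first white jar still in the white tray, each within 15 mm of the centre, released and at rest (horizontal distance between red_tin and red_tray below 0.015 m and z of red_tin in the frame of red_tray below 0.009 m and angle between each of red_tin, green_tin, yellow_jar, white_jar, kept_jar's own z axis and vertical below 0.1 rad and linear speed of each of red_tin, green_tin, yellow_jar, white_jar, kept_jar below 0.02 m/s and angular speed of each of red_tin, green_tin, yellow_jar, white_jar, kept_jar below 0.3 rad/s and horizontal distance between green_tin and green_tray below 0.015 m and z of green_tin in the frame of green_tray below 0.009 m and horizontal distance between yellow_jar and yellow_tray below 0.015 m and z of yellow_jar in the frame of yellow_tray below 0.009 m and horizontal distance between white_jar and cork_coaster below 0.015 m and z of white_jar in the frame of cork_coaster below 0.009 m and horizontal distance between kept_jar and white_tray below 0.015 m and z of kept_jar in the frame of white_tray below 0.009 m); the robot touches nothing.
It fails at once if the white jar already in the kit was moved by more than 12 mm (distance of kept_jar from where it was at the start of the episode above 0.012 m).
It also fails if it takes over 109 s, if anything falls off the work surface, if the arm or the gripper's body presses on something with over 40 N, if the wrist force passes 120 N, or if a joint passes its speed limit or range.

ROBOT

A 7-joint arm with a two-finger parallel gripper is mounted at the origin on the work surface. World frame = base frame: x ahead of the robot, y to its left, z up, the work surface at z = 0. Lengths are in m, angles in rad, forces in N, time in s.
With the tool pointing down it reaches from about 0.425 to 0.925 m from the base axis. Payload 6.8 kg.
Tool frame: the origin (TCP) lies at the very end of the fingers, on their centre line; the grasp point (between the pads) lies 19 mm behind it; z points along the fingers, y is the line along which they close (so a half turn about z gives the same grasp; the last joint's range is limited). The gripper opens to 85 mm and grips with 20 to 120 N. Pads are 22 mm wide; open, the fingers measure 114 mm over their backs; the gripper's body (76 mm by 85 mm) begins 54 mm behind the grasp point. The pads swing forward as they close: fully open they stand 13 mm farther back than shut.
Start: joints at [-1.226, 0.477, 0.022, 1.555, -0.011, 1.109, -0.083], TCP at [0.295, 0.607, 0.231] pointing down, gripper open.
Joint ranges: [-2.96, 2.96], [-0.34, 2.1], [-1.41, 1.46], [0.24, 2.44], [-1.37, 4.51], [0.17, 1.92], [-2.96, 2.96]. Speed limits (rad/s): [2.39, 2.39, 3.14, 3.14, 3.14, 3.14, 3.14].

INTERFACE

Orientations are given as a unit quaternion [w, x, y, z].
In Python, from station import bot gives the robot as it stands.
- The arm moves only by the tool jog_arm, never from a script. Its argument "motion" is a list of rows, each a list of 7 numbers: the turn, a rotation vector about the tool's x, y, z in rad, then the shift along the tool's x, y, z in mm, then the finger opening in mm, from 0 to 85.4. A call has 1 to 10 rows; each row is the pose to reach, as a shift and turn from the pose commanded when the call began, along the tool's axes at that moment; what a row does not reach only later rows make up. A row lasts 1/8 s, in which the tool goes at most 62.5 mm and 10.7 degrees, less where a joint would pass 70% of its speed; a pose out of reach is approached as far as the arm can. A call with a gripper value outside its range is refused whole. The fingers move at their own pace and stop on an object; "grip_force" is the grip in N (left out, the last holds). Time passes only in rows, so rows that repeat a pose let the fingers close. It gives the time, the measured TCP pose, the force, the opening and the grip force at its end, in the units of the state.
- bot.get_obs(): the state, without advancing time (a new reading comes with each control period).
- bot.read_camera(name): name is "scene" or "side" or "wrist"; returns a dict with "pixels" (400x640x3 uint8, red, green, blue), "camera_matrix" (3x3 intrinsics, pixels), "T" (4x4, takes a point from camera to world coordinates); the wrist camera has in their place "tool_from_camera" (4x4, takes a point from camera to tool coordinates, whose origin is the TCP and whose axes are the flange's). Camera axes: x right, y down, z forward; pixel columns grow to the right and rows downward; lengths in m; the calibration is good to about 2 mm. A picture is of the moment at which its call begins: read the wrist's pose just before it. There is no depth.
- bot.hand_in(): hands the job in; it is judged then, once.
Trained networks look in a picture, given as the dict that the camera call returned (one of the last four; its "shot" number tells which), for a name from the list of things; names that differ only in an ending like _2 or _b are one class to them, and where a whole thing is asked for, a point or a joint stands for the part that bears it (a point fixed in the world has none). Each returns a list of dicts, best first, with "score" (0 to 1); they miss things now and then, are a little off and sometimes report something else, mostly with a low value. They report only what shows in the picture. A call takes as long as a camera call. They do not tell look-alikes from the thing itself.
- bot.spot_in(thing, picture): "xy" ([column, row] in pixels, amid what is visible of it).
- bot.tip_of(thing, picture): "xy" ([column, row] in pixels: a listed point, or the origin of a listed thing).
The state is a dict: "t": time; "q": joint angles; "joint_vel": joint speeds; "joint_torque": joint torques, N m; "eef_pos": TCP position; "tool_rot": TCP orientation; "contact_force": force on the tool from outside, world axes, zero at the start; "torque": the same for the moment, N m; "gripper_width": opening from 0.0 (shut) to 1.0 (fully open); "grasp_force": force on a finger pad.
Only numpy, scipy, OpenCV 4.12 (cv2) and the standard library are available. Lean on these libraries where they do the work, as an engineer would, in place of code of your own. Each camera call takes 0.05 s, during which the arm holds its last target. There are 200 camera calls.

## Working session

There is one attempt and no reset: what is moved stays moved. The work goes in short steps, Python scripts to look and compute and a tool call to move; the robot and the scene stay as the last step left them, time stands still between calls to the robot, and variables do not carry over. Pictures are saved under pics/ and viewed, at most 14 in all, crops included, and the job is handed in when it is done.

Besides the shell and the picture viewer there is one more tool, called after "Request:" as name([rows], argument=value, ...), one row to a line, values as JSON. jog_arm: Moves the arm, as the interface text tells. Its arguments: {"type":"object","properties":{"motion":{"type":"array"},"grip_force":{"type":"number"}},"required":["motion"]}

```bash
mkdir -p pics; cat > h.py <<'E'
import numpy as np, cv2
from scipy.spatial.transform import Rotation as R
from station import bot
def toolT():
    o=bot.get_obs(); q=o["tool_rot"]; T=np.eye(4)
    T[:3,:3]=R.from_quat([q[1],q[2],q[3],q[0]]).as_matrix(); T[:3,3]=o["eef_pos"]; return T
def shot(name,save=None):
    t=toolT(); p=bot.read_camera(name)
    T=np.array(p["T"]) if "T" in p else t@np.array(p["tool_from_camera"])
    if save: cv2.imwrite("pics/"+save,p["pixels"][:,:,::-1])
    return p,T
def at(p,T,xy,z):
    d=T[:3,:3]@np.linalg.solve(np.array(p["camera_matrix"]),[xy[0],xy[1],1.0])
    return T[:3,3]+d*(z-T[2,3])/d[2]
E
python3 - <<'E'
from h import *
print(bot.get_obs()); print(toolT().round(3))
H=dict(red_tray=.004,green_tray=.004,yellow_tray=.004,white_tray=.004,cork_coaster=.004,red_tin=.018,green_tin=.018,yellow_jar=.061,white_jar=.061,kept_jar=.029)
H0=dict(red_tin=0,green_tin=0,yellow_jar=.036,white_jar=.036,kept_jar=.004)
for c in("scene","side"):
    p,T=shot(c,c+"0.png"); print(c,T[:3,3])
    for n,h in H.items():
        for f,z in((bot.spot_in,h),(bot.tip_of,H0.get(n,0))):
            print(n,f.__name__,[(np.round(r["xy"]).tolist(),round(r["score"],2),at(p,T,r["xy"],z)[:2].round(3).tolist()) for r in f(n,p)[:3]])
E
```

```text
{'t': 0.0, 'q': array([-1.22608335,  0.47778674,  0.0223252 ,  1.55646558, -0.01149106,
        1.10926076, -0.08311454]), 'joint_vel': array([-1.08653180e-03,  3.85469405e-04,  5.52967200e-05, -1.41634785e-03,
       -7.84132776e-04,  9.49872123e-04,  8.99780773e-06]), 'joint_torque': array([-8.02573668e-04, -5.96437633e+01,  1.60711281e+00, -2.81211591e+01,
        1.23352601e-02,  9.23705811e-03,  3.06086326e-05]), 'eef_pos': array([0.29506076, 0.60644191, 0.23032841]), 'tool_rot': array([-1.35250763e-04,  2.24465481e-01,  9.74481629e-01, -8.85942753e-04]), 'contact_force': array([ 0.03991453, -0.01954687,  0.25505617]), 'torque': array([ 0.00370989,  0.01579343, -0.01497018]), 'grasp_force': 0.0, 'gripper_width': 1.0024942959731102}
[[-0.899  0.437 -0.001  0.295]
 [ 0.437  0.899 -0.002  0.606]
 [-0.    -0.002 -1.     0.23 ]
 [ 0.     0.     0.     1.   ]]
scene [1.01187959 0.45052529 0.89562813]
red_tray call [([240.0, 149.0], 0.91, [0.516, -0.377])]
red_tray call [([240.0, 151.0], 0.61, [0.521, -0.373])]
green_tray call [([351.0, 272.0], 0.7, [0.618, 0.19])]
green_tray call [([3
[... 1856 characters left out ...]
d_tin call [([277.0, 205.0], 0.72, [0.438, 0.168])]
green_tin call [([354.0, 268.0], 0.59, [0.448, -0.188])]
green_tin call [([353.0, 270.0], 0.9, [0.456, -0.171])]
yellow_jar call [([356.0, 246.0], 0.92, [0.464, -0.169]), ([273.0, 202.0], 0.67, [0.393, 0.099])]
yellow_jar call [([355.0, 257.0], 0.81, [0.46, -0.172]), ([440.0, 316.0], 0.27, [0.491, -0.41])]
white_jar call [([292.0, 210.0], 0.66, [0.416, 0.039]), ([237.0, 205.0], 0.63, [0.308, 0.13]), ([279.0, 183.0], 0.62, [0.452, 0.178])]
white_jar call [([236.0, 213.0], 0.92, [0.305, 0.135]), ([274.0, 191.0], 0.83, [0.438, 0.183])]
kept_jar call [([271.0, 162.0], 0.73, [0.515, 0.363])]
kept_jar call [([272.0, 169.0], 0.71, [0.518, 0.362])]
```

View pics/scene0.png

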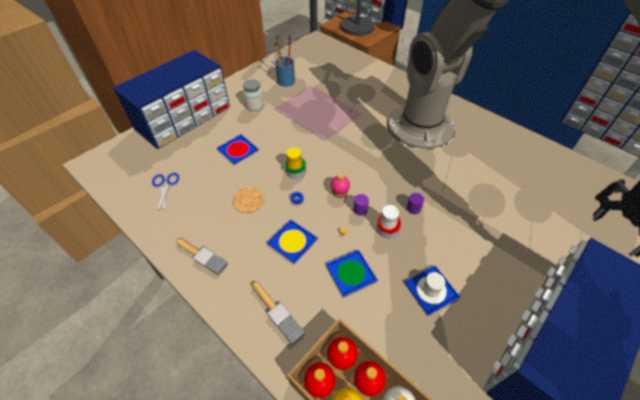

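View pics/side0.png

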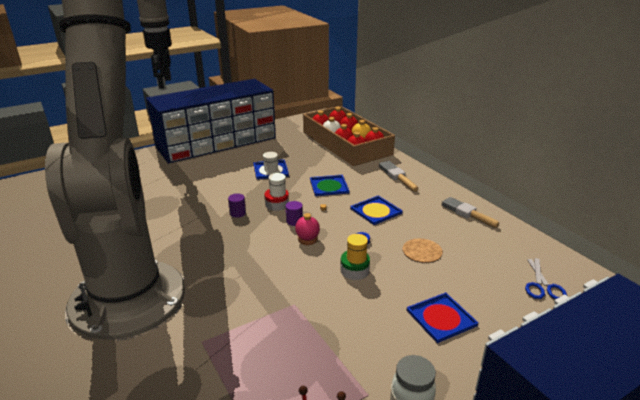

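The scene shows the yellow jar on the green tin at (295,162), and the white jar on the red tin at (389,222). Purple look-alikes stand at (361,204) and (415,204), and the kept jar at (434,287). Both views agree with the networks. Next I'll look from above the red stack.

```bash
cat >> h.py <<'E'
def plan(x,y,z,ydir_deg):
    """row (turn, shift mm) from the present pose to a tool-down pose whose y axis points along ydir (mod 180)"""
    T=toolT(); best=None
    for k in(0,180):
        a=np.radians(ydir_deg+k); yv=np.array([np.cos(a),np.sin(a),0]); zv=np.array([0,0,-1.])
        G=np.column_stack([np.cross(yv,zv),yv,zv]); r=R.from_matrix(T[:3,:3].T@G).as_rotvec()
        if best is None or np.linalg.norm(r)<np.linalg.norm(best): best=r
    s=T[:3,:3].T@(np.array([x,y,z])-T[:3,3])*1000
    print("plan turn",best.round(3),"shift",s.round(1),"q7",bot.get_obs()["q"][6].round(2))
E
python3 - <<'E'
from h import *
p,T=shot("wrist"); print(np.array(p["tool_from_camera"]).round(3),np.array(p["camera_matrix"]).round(0))
plan(.45,.18,.23,45); plan(.455,.18,.23,64)
E
```

```text
[[-0.    -0.947 -0.322  0.083]
 [ 1.    -0.001  0.001  0.   ]
 [-0.001 -0.322  0.947 -0.142]
 [ 0.     0.     0.     1.   ]] [[323.   0. 322.]
 [  0. 323. 195.]
 [  0.   0.   1.]]
plan turn [ 0.    -0.     0.333] shift [-325.9 -316.3    1.3] q7 -0.08
plan turn [ 0.    -0.     0.001] shift [-330.4 -314.1    1.3] q7 -0.08
```

Request:
jog_arm([
  [0,0,0.16,-50,-50,-10,85],
  [0,0,0.33,-95,-95,-20,85],
  [0,0,0.33,-140,-140,-20,85],
  [0,0,0.33,-185,-185,-20,85],
  [0,0,0.33,-230,-230,-20,85],
  [0,0,0.33,-275,-275,-20,85],
  [0,0,0.33,-325,-315,-20,85],
  [0,0,0.33,-325,-315,-20,85],
  [0,0,0.33,-325,-315,-20,85],
])

```text
t: 3.28
eef_pos: [0.4501, 0.1809, 0.2515]
tool_rot: [0.0, 0.383, 0.924, 0.0]
contact_force: [-0.1, -0.3, 0.2]
gripper_width: 0.995
grasp_force: 0.0
```

```bash
python3 - <<'E'
from h import *
p,T=shot("wrist","w1.png")
H=dict(red_tin=.018,white_jar=.061,green_tray=.004,white_tray=.004,kept_jar=.03)
H0=dict(red_tin=0,white_jar=.036,kept_jar=.004)
for n,h in H.items():
  for f,z in((bot.spot_in,h),(bot.tip_of,H0.get(n,0))):
    print(n,f is bot.tip_of,[(np.round(r["xy"]).tolist(),round(r["score"],2),at(p,T,r["xy"],z)[:2].round(3).tolist()) for r in f(n,p)[:3]])
print(toolT()[:3,3])
E
```

```text
red_tin False [([313.0, 141.0], 0.72, [0.428, 0.19])]
red_tin True [([316.0, 150.0], 0.93, [0.44, 0.182])]
white_jar False [([314.0, 171.0], 0.78, [0.447, 0.173]), ([245.0, 80.0], 0.68, [0.336, 0.191]), ([257.0, 216.0], 0.56, [0.438, 0.092])]
white_jar True [([262.0, 206.0], 0.96, [0.437, 0.095]), ([316.0, 162.0], 0.7, [0.446, 0.177])]
green_tray False [([412.0, 239.0], 0.96, [0.614, 0.188])]
green_tray True [([413.0, 238.0], 0.95, [0.617, 0.189])]
white_tray False [([467.0, 70.0], 0.88, [0.496, 0.367])]
white_tray True [([480.0, 81.0], 0.71, [0.517, 0.372]), ([319.0, 163.0], 0.55, [0.454, 0.173])]
kept_jar False [([314.0, 145.0], 0.67, [0.431, 0.189]), ([497.0, 82.0], 0.66, [0.522, 0.374])]
kept_jar True [([485.0, 85.0], 0.66, [0.524, 0.372])]
[0.44963095 0.18188323 0.25126682]
```

View pics/w1.png

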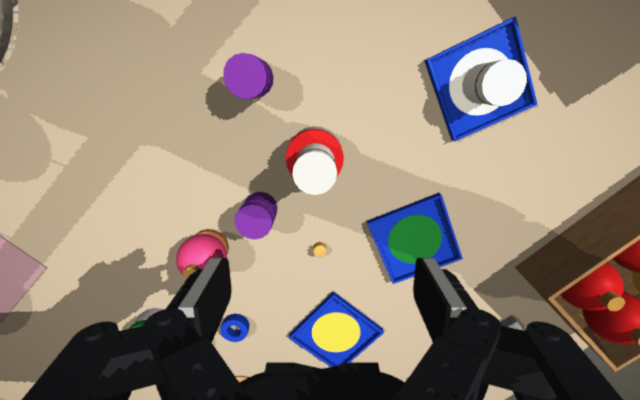

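The picture shows the white jar top at (315,172) on the red lid at (315,157), with purple jars at (248,76) and (256,216). The green disc is at (415,239) and the yellow disc at (336,332). I'll refine these by colour.

```bash
cat >> h.py <<'E'
HUE=dict(red=((0,6),(174,180)),yellow=((22,34),),green=((45,80),),blue=((105,125),),purple=((130,155),))
def mask(p,c):
    h=cv2.cvtColor(p["pixels"],cv2.COLOR_RGB2HSV)
    if c=="white": m=(h[...,1]<25)&(h[...,2]>200)
    else: m=np.any([(h[...,0]>=a)&(h[...,0]<=b) for a,b in HUE[c]],0)&(h[...,1]>120)&(h[...,2]>50)
    return cv2.morphologyEx(m.astype(np.uint8),cv2.MORPH_OPEN,np.ones((3,3)))
def blobs(p,T,c,z,rows=400,amin=150):
    """outer outlines at height z: centre and radius of enclosing circle, rectangle angle"""
    m=mask(p,c); m[rows:]=0; out=[]
    for k in cv2.findContours(m,cv2.RETR_EXTERNAL,cv2.CHAIN_APPROX_NONE)[0]:
        if cv2.contourArea(k)<amin: continue
        w=np.array([at(p,T,q[0],z)[:2] for q in k],np.float32)*1000
        c0,r=cv2.minEnclosingCircle(w); rc=cv2.minAreaRect(w)
        print(c,"px",k.mean((0,1)).round().tolist(),"circ",np.round(c0,1),"r",round(r,1),"rect",np.round(rc[0],1),np.round(rc[1],1),round(rc[2],1))
E
python3 - <<'E'
from h import *
p,T=shot("wrist")
blobs(p,T,"white",.086); blobs(p,T,"red",.036); blobs(p,T,"green",.004); blobs(p,T,"yellow",.004); blobs(p,T,"blue",.010); blobs(p,T,"purple",.05)
E
```

```text
white px [314.0, 173.0] circ [444.5 177.5] r 22.0 rect [444.4 177.2] [41.4 43.7] 43.5
white px [488.0, 81.0] circ [494.6 348.1] r 34.2 rect [494. 350.] [57.8 59.8] 81.1
red px [607.0, 308.0] circ [862.3 311.6] r 74.1 rect [865.3 312.5] [142.1  70.7] 0.0
red px [631.0, 259.0] circ [813. 372.] r 24.1 rect [809.2 365. ] [30.  46.4] 62.7
red px [315.0, 151.0] circ [440.9 179.1] r 33.2 rect [435.3 184.8] [65.3 49.3] 43.9
green px [414.0, 240.0] circ [617.5 190.4] r 35.6 rect [616.4 190.5] [69.6 68.8] 69.1
yellow px [335.0, 332.0] circ [652.4   8.7] r 35.4 rect [652.6   8.8] [68.7 68. ] 45.1
blue px [234.0, 328.0] circ [538.1 -86. ] r 24.8 rect [537.9 -86.5] [39.4 47.6] 40.9
blue px [335.0, 333.0] circ [648.5  11.7] r 67.9 rect [650.5  10.4] [103.9 103.4] 4.0
blue px [414.0, 238.0] circ [615.5 190.1] r 69.6 rect [615.3 190.6] [ 99.  102.1] 68.4
blue px [483.0, 80.0] circ [516.7 369.8] r 69.5 rect [516.8 369.5] [101.4  99.2] 70.1
purple px [256.0, 217.0] circ [439.4  85.5] r 28.3 rect [439.6  84.5] [41.8 54.2] 13.5
purple px [247.0, 77.0] circ [334.2 193.4] r 24.2 rect [334.  193.7] [48.1 42. ] 36.3
```

Request:
jog_arm([
  [0,0,0,1,-6,50,85],
  [0,0,0,1,-6,100,85],
  [0,0,0,1,-6,140,85],
  [0,0,0,1,-6,175,85],
  [0,0,0,1,-6,202,85],
  [0,0,0,1,-6,202,85],
  [0,0,0,1,-6,202,38],
  [0,0,0,1,-6,202,38],
  [0,0,0,1,-6,202,38],
  [0,0,0,1,-6,202,38],
], grip_force=35)

```text
t: 5.12
eef_pos: [0.4456, 0.1785, 0.0506]
tool_rot: [0.001, 0.381, 0.924, 0.001]
contact_force: [-0.6, -0.8, 5.5]
gripper_width: 0.507
grasp_force: 34.9
```

Request:
jog_arm([
  [0,0,0,0,0,0,38],
  [0,0,0,0,0,0,38],
  [0,0,0,0,0,-40,38],
  [0,0,0,0,0,-90,38],
  [0,0,0,0,0,-120,38],
])

```text
t: 5.75
eef_pos: [0.4457, 0.1783, 0.1722]
tool_rot: [0.001, 0.382, 0.924, 0.002]
contact_force: [0.6, 0.0, -2.1]
gripper_width: 0.505
grasp_force: 36.0
```

```bash
python3 - <<'E'
from h import *
p,T=shot("wrist","w2.png")
o=bot.get_obs(); print(o["gripper_width"],o["contact_force"],o["eef_pos"],o["grasp_force"])
blobs(p,T,"red",.036)
plan(.60,-.17,.17,45)
E
```

```text
0.503503958980192 [1.96153637 0.1538719  1.64654815] [0.44730091 0.17906589 0.1751404 ] 35.96023589372635
red px [634.0, 348.0] circ [824.9 289. ] r 19.0 rect [821.6 282.6] [17.8 38. ] 62.7
red px [317.0, 177.0] circ [440.5 178.8] r 33.5 rect [439.8 179.4] [65.1 65.1] 51.1
plan turn [0.008 0.001 0.002] shift [-354.5 -139.6    4.5] q7 0.37
```

View pics/w2.png

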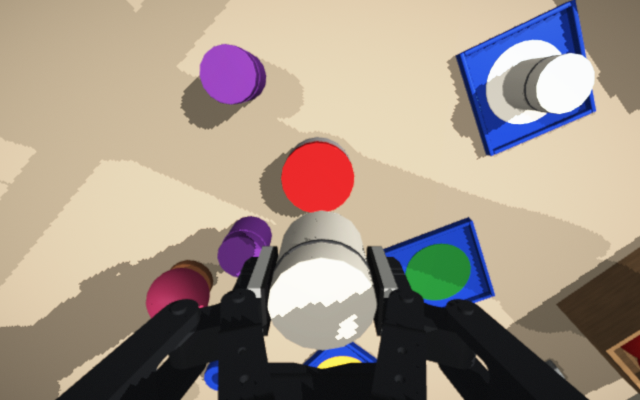

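The white jar is held and the bare red tin is at (317,177). I'll carry the jar past the coaster so the camera can see it.

```bash
python3 - <<'E'
from h import *
plan(.685,-.245,.17,45)
E
```

```text
plan turn [0.008 0.001 0.002] shift [-467.7 -132.7    4.7] q7 0.37
```

Request:
jog_arm([
  [0,0,0,-35,-10,0,38],
  [0,0,0,-80,-22,0,38],
  [0,0,0,-130,-36,0,38],
  [0,0,0,-180,-51,0,38],
  [0,0,0,-230,-65,0,38],
  [0,0,0,-280,-80,0,38],
  [0,0,0,-330,-94,0,38],
  [0,0,0,-380,-108,0,38],
  [0,0,0,-430,-122,0,38],
  [0,0,0,-466,-132,0,38],
])

```text
t: 7.05
eef_pos: [0.6826, -0.2468, 0.1696]
tool_rot: [0.0, 0.382, 0.924, -0.0]
contact_force: [0.4, 0.2, 0.2]
gripper_width: 0.502
grasp_force: 36.0
```

Request:
jog_arm([
  [0,0,0,0,0,0,38],
  [0,0,0,0,0,0,38],
  [0,0,0,0,0,0,38],
])

```text
t: 7.42
eef_pos: [0.682, -0.2423, 0.1694]
tool_rot: [-0.0, 0.381, 0.925, 0.001]
contact_force: [-0.7, 0.3, -0.5]
gripper_width: 0.503
grasp_force: 36.0
```

```bash
python3 - <<'E'
from h import *
p,T=shot("wrist","w3.png")
print(toolT()[:3,3])
for f in(bot.spot_in,bot.tip_of): print([(r["xy"],at(p,T,r["xy"],.004)[:2].round(4)) for r in f("cork_coaster",p)[:2]])
blobs(p,T,"yellow",.086);blobs(p,T,"green",.036);blobs(p,T,"yellow",.004); blobs(p,T,"red",.004); blobs(p,T,"blue",.010)
E
```

```text
[ 0.68204911 -0.24243902  0.16946626]
[([323.9, 105.3], array([ 0.6372, -0.1942])), ([98.5, 159.8], array([ 0.5197, -0.3848]))]
[([323.1, 104.9], array([ 0.6364, -0.1944]))]
red px [101.0, 160.0] circ [ 522.7 -384.5] r 35.4 rect [ 522.4 -384.2] [70.6 69.1] 45.2
blue px [98.0, 158.0] circ [ 522.9 -382.2] r 70.1 rect [ 523.3 -382.2] [103.6  99.5] 85.6
blue px [511.0, 9.0] circ [686.9 -26. ] r 22.6 rect [694.5 -33.5] [45.3 22.1] 45.3
```

View pics/w3.png

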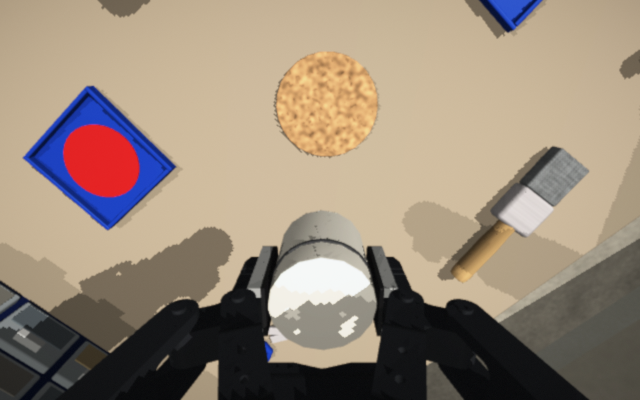

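The coaster is at (327,104), which gives (0.638,-0.193), and the red tray is at (101,160).

Request:
jog_arm([
  [0,0,0,33,2,0,38],
  [0,0,0,66,4,20,38],
  [0,0,0,66,4,70,38],
  [0,0,0,66,4,110,38],
  [0,0,0,66,4,135,38],
  [0,0,0,66,4,145,38],
  [0,0,0,66,4,149,38],
  [0,0,0,66,4,150,38],
  [0,0,0,66,4,150,38],
])

```text
t: 8.7
eef_pos: [0.6387, -0.1951, 0.0203]
tool_rot: [0.001, 0.382, 0.924, 0.0]
contact_force: [-0.1, -0.3, -0.2]
gripper_width: 0.507
grasp_force: 36.0
```

Request:
jog_arm([
  [0,0,0,0,0,1,38],
  [0,0,0,0,0,1,38],
  [0,0,0,0,0,1,70],
  [0,0,0,0,0,1,70],
  [0,0,0,0,0,1,70],
  [0,0,0,0,0,0,70],
  [0,0,0,0,0,-30,70],
  [0,0,0,0,0,-80,70],
  [0,0,0,0,0,-140,70],
  [0,0,0,0,0,-155,70],
])

```text
t: 9.95
eef_pos: [0.6403, -0.196, 0.1791]
tool_rot: [0.004, 0.382, 0.924, 0.001]
contact_force: [-0.2, -1.2, 0.3]
gripper_width: 0.82
grasp_force: 0.0
```

```bash
python3 - <<'E'
from h import *
p,T=shot("wrist","w4.png")
print(bot.get_obs()["gripper_width"],toolT()[:3,3])
blobs(p,T,"white",.054);plan(.4403,.179,.17,45)
E
```

```text
0.8219096293890782 [ 0.64016147 -0.19574509  0.17903299]
white px [321.0, 183.0] circ [ 638.7 -194.4] r 21.9 rect [ 638.6 -194.4] [42.4 42.3] 45.0
plan turn [0.004 0.006 0.002] shift [406.1 124.6   7.2] q7 1.2
```

View pics/w4.png

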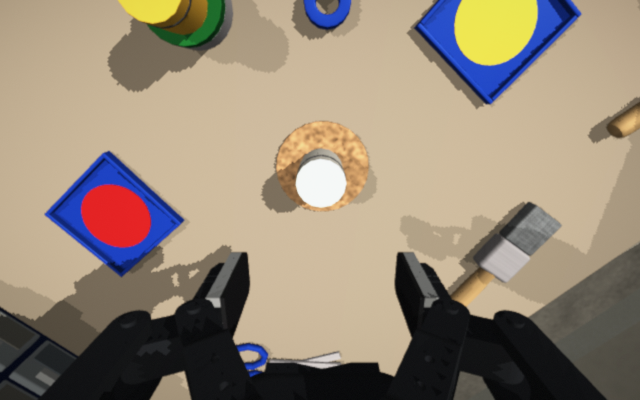

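The white jar stands centred on the coaster at (321,183). Next comes the green stack.

```bash
python3 - <<'E'
from h import *
plan(.455,-.172,.22,45)
E
```

```text
plan turn [0.004 0.006 0.002] shift [ 147.7 -113.6  -42.2] q7 1.2
```

Request:
jog_arm([
  [0,0,0,35,-25,-20,85],
  [0,0,0,75,-55,-42,85],
  [0,0,0,112,-85,-42,85],
  [0,0,0,147,-113,-42,85],
  [0,0,0,147,-113,-42,85],
  [0,0,0,147,-113,-42,85],
])

```text
t: 10.75
eef_pos: [0.4546, -0.171, 0.2159]
tool_rot: [-0.0, 0.381, 0.924, -0.0]
contact_force: [0.1, -1.0, 0.2]
gripper_width: 0.996
grasp_force: 0.0
```

```bash
python3 - <<'E'
from h import *
p,T=shot("wrist")
print(toolT()[:3,3])
blobs(p,T,"yellow",.086);blobs(p,T,"green",.036);blobs(p,T,"yellow",.004)
for f in(bot.spot_in,bot.tip_of): print([(r["xy"],at(p,T,r["xy"],.061 if f==bot.spot_in else .036)[:2].round(4)) for r in f("yellow_jar",p)[:2]])
E
```

```text
[ 0.45505289 -0.17109113  0.21594754]
yellow px [326.0, 191.0] circ [ 461.9 -172.4] r 22.4 rect [ 461.6 -172.7] [43.5 42.8] 45.1
yellow px [556.0, 175.0] circ [593.1 -19.8] r 27.5 rect [593.  -19.7] [54.5 53.2] 45.1
green px [325.0, 164.0] circ [ 459.2 -170.2] r 32.4 rect [ 452.5 -164.8] [63. 47.] 47.4
yellow px [326.0, 191.0] circ [ 481.7 -190.4] r 29.2 rect [ 481.4 -190.8] [56.6 55.8] 45.1
yellow px [556.0, 175.0] circ [652.5   8.2] r 35.8 rect [652.3   8.2] [71.  69.2] 45.1
[([325.0, 186.9], array([ 0.464 , -0.1752])), ([324.1, 156.6], array([ 0.4423, -0.155 ]))]
[([325.1, 174.0], array([ 0.4599, -0.1707]))]
```

Request:
jog_arm([
  [0,0,0,-5,4,40,85],
  [0,0,0,-5,4,90,85],
  [0,0,0,-5,4,130,85],
  [0,0,0,-5,4,155,85],
  [0,0,0,-5,4,166,85],
  [0,0,0,-5,4,166,38],
  [0,0,0,-5,4,166,38],
  [0,0,0,-5,4,166,38],
  [0,0,0,-5,4,166,38],
  [0,0,0,-5,4,166,38],
], grip_force=35)

```text
t: 12.15
eef_pos: [0.4616, -0.1722, 0.0514]
tool_rot: [0.001, 0.381, 0.924, 0.0]
contact_force: [-0.5, 0.0, 5.5]
gripper_width: 0.507
grasp_force: 35.8
```

Request:
jog_arm([
  [0,0,0,0,0,0,38],
  [0,0,0,0,0,-40,38],
  [0,0,0,0,0,-90,38],
  [0,0,0,0,0,-120,38],
  [0,0,0,0,0,-120,38],
])

```text
t: 12.78
eef_pos: [0.4621, -0.1723, 0.1727]
tool_rot: [0.003, 0.381, 0.924, 0.001]
contact_force: [0.3, 0.3, -0.7]
gripper_width: 0.507
grasp_force: 36.0
```

```bash
python3 - <<'E'
from h import *
p,T=shot("wrist")
print(toolT()[:3,3],bot.get_obs()["gripper_width"],bot.get_obs()["grasp_force"])
blobs(p,T,"green",.036);blobs(p,T,"yellow",.004)
plan(.652,.009,.17,45)
E
```

```text
[ 0.46102895 -0.1718097   0.1710934 ] 0.5065505753937681 35.99838227033615
green px [320.0, 178.0] circ [ 459.4 -171. ] r 33.0 rect [ 459.  -170.7] [63.8 64.1] 47.0
yellow px [345.0, 327.0] circ [ 615.5 -284.9] r 15.0 rect [ 616.4 -285.1] [29.  16.4] 85.1
yellow px [316.0, 285.0] circ [ 566.1 -277.4] r 60.2 rect [ 548.9 -266.5] [120.2  61.2] 57.7
yellow px [582.0, 179.0] circ [652.2   8.2] r 35.8 rect [652.2   8.2] [71.1 69.9] 45.0
plan turn [0.002 0.002 0.003] shift [ -8.  262.9   1.6] q7 1.18
```

Request:
jog_arm([
  [0,0,0,-1,40,0,38],
  [0,0,0,-2,85,0,38],
  [0,0,0,-4,130,0,38],
  [0,0,0,-5,175,0,38],
  [0,0,0,-7,220,0,38],
  [0,0,0,-8,263,0,38],
  [0,0,0,-8,263,40,38],
  [0,0,0,-8,263,90,38],
  [0,0,0,-8,263,120,38],
  [0,0,0,-8,263,135,38],
])

```text
t: 14.08
eef_pos: [0.6493, 0.0087, 0.0317]
tool_rot: [-0.002, 0.382, 0.924, -0.001]
contact_force: [-0.5, -0.2, -0.5]
gripper_width: 0.51
grasp_force: 36.0
```

Request:
jog_arm([
  [0,0,0,0,0,0,38],
  [0,0,0,0,0,5,38],
  [0,0,0,0,0,10,38],
  [0,0,0,0,0,10,38],
])

```text
t: 14.58
eef_pos: [0.6518, 0.0089, 0.0255]
tool_rot: [0.0, 0.381, 0.924, 0.0]
contact_force: [0.5, 0.6, -0.4]
gripper_width: 0.503
grasp_force: 36.0
```

Needs about 5–6 mm more.

Request:
jog_arm([
  [0,0,0,0,0,4,38],
  [0,0,0,0,0,6,38],
  [0,0,0,0,0,6,38],
  [0,0,0,0,0,6,62],
  [0,0,0,0,0,6,62],
  [0,0,0,0,0,6,62],
  [0,0,0,0,0,-20,62],
  [0,0,0,0,0,-70,62],
  [0,0,0,0,0,-130,70],
  [0,0,0,0,0,-170,85],
])

```text
t: 15.82
eef_pos: [0.6525, 0.0086, 0.1983]
tool_rot: [0.001, 0.382, 0.924, 0.001]
contact_force: [0.4, -0.6, -0.3]
gripper_width: 0.991
grasp_force: 0.0
```

```bash
python3 - <<'E'
from h import *
p,T=shot("wrist","w5.png")
print(toolT()[:3,3],bot.get_obs()["gripper_width"])
blobs(p,T,"yellow",.054);blobs(p,T,"blue",.01);blobs(p,T,"green",.004)
plan(.459,-.171,.19,45)
E
```

```text
[0.65511661 0.00844297 0.20351425] 0.9983748792139002
yellow px [321.0, 163.0] circ [645.   16.3] r 31.7 rect [645.7  18.2] [56.5 62.9] 66.7
blue px [34.0, 311.0] circ [ 524.2 -378.1] r 70.5 rect [ 523.  -377.9] [108.7  98.5] 85.6
blue px [178.0, 156.0] circ [538.3 -86.7] r 22.4 rect [538.7 -86.8] [43.6 39.2] 86.1
blue px [320.0, 165.0] circ [651.9   8.9] r 68.5 rect [652.3   8.6] [99.2 99.5] 3.9
blue px [442.0, 32.0] circ [629.3 184.5] r 61.2 rect [629.6 184.1] [100.9  73.1] 67.7
green px [52.0, 163.0] circ [ 449.2 -191.8] r 39.8 rect [ 447.7 -191.5] [78.6 71.2] 85.0
green px [433.0, 17.0] circ [618.  189.1] r 35.4 rect [628.4 178.7] [70.8 38.3] 45.1
plan turn [0.008 0.006 0.002] shift [  12.4 -265.6   11.3] q7 0.87
```

View pics/w5.png

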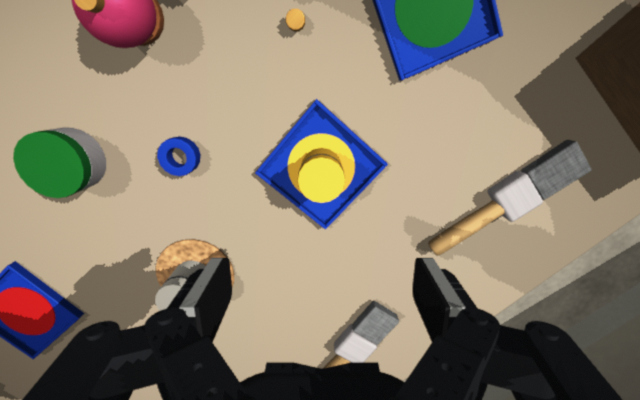

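The yellow jar is centred in its tray at (322,172). Next, the green tin.

Request:
jog_arm([
  [0,0,0,2,-40,0,85],
  [0,0,0,4,-85,0,85],
  [0,0,0,6,-130,0,85],
  [0,0,0,8,-175,0,85],
  [0,0,0,10,-220,5,85],
  [0,0,0,12,-265,11,85],
  [0,0,0,12,-265,11,85],
  [0,0,0,12,-265,11,85],
  [0,0,0,12,-265,11,85],
])

```text
t: 17.0
eef_pos: [0.4573, -0.1697, 0.1843]
tool_rot: [0.0, 0.381, 0.925, 0.0]
contact_force: [0.5, -0.1, 0.6]
gripper_width: 0.994
grasp_force: 0.0
```

```bash
python3 - <<'E'
from h import *
p,T=shot("wrist")
blobs(p,T,"green",.036)
plan(.459,-.171,.007,45); print(toolT()[:3,3])
E
```

```text
green px [322.0, 180.0] circ [ 459.1 -170.8] r 33.0 rect [ 459.3 -170.6] [64.  64.2] 45.2
plan turn [0.    0.    0.005] shift [ -2.1   0.3 177.3] q7 1.17
[ 0.45724285 -0.16974059  0.18430731]
```

Request:
jog_arm([
  [0,0,0,-2,0,50,85],
  [0,0,0,-2,0,100,85],
  [0,0,0,-2,0,140,85],
  [0,0,0,-2,0,165,85],
  [0,0,0,-2,0,177,85],
  [0,0,0,-2,0,177,85],
  [0,0,0,-2,0,177,60],
  [0,0,0,-2,0,177,60],
  [0,0,0,-2,0,177,60],
  [0,0,0,-2,0,177,60],
], grip_force=45)

```text
t: 18.3
eef_pos: [0.4587, -0.1721, 0.0085]
tool_rot: [0.001, 0.381, 0.924, 0.0]
contact_force: [-0.8, 0.0, 6.9]
gripper_width: 0.759
grasp_force: 49.9
```

Request:
jog_arm([
  [0,0,0,0,0,0,60],
  [0,0,0,0,0,-10,60],
  [0,0,0,0,0,-50,60],
  [0,0,0,0,0,-100,60],
  [0,0,0,0,0,-160,60],
  [0,0,0,0,0,-160,60],
])

```text
t: 19.05
eef_pos: [0.4605, -0.173, 0.1721]
tool_rot: [0.004, 0.382, 0.924, 0.001]
contact_force: [-0.1, 0.4, -1.1]
gripper_width: 0.757
grasp_force: 50.3
```

```bash
python3 - <<'E'
from h import *
p,T=shot("wrist","w6.png")
print(toolT()[:3,3],bot.get_obs()["gripper_width"],bot.get_obs()["grasp_force"])
plan(.6172,.1905,.165,23.4)
E
```

```text
[ 0.45900121 -0.17214714  0.16975239] 0.7560380692072681 50.34611642360687
plan turn [0.004 0.003 0.38 ] shift [143.6 368.7   5.6] q7 1.21
```

View pics/w6.png

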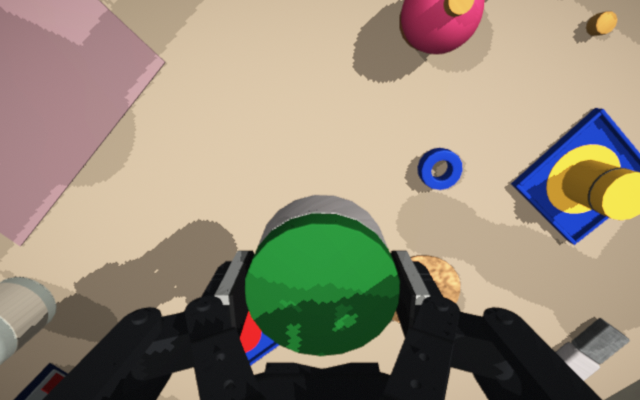

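The green tin is held level at (322,283).

Request:
jog_arm([
  [0,0,0.09,15,38,0,60],
  [0,0,0.19,32,83,0,60],
  [0,0,0.28,50,128,0,60],
  [0,0,0.38,68,174,0,60],
  [0,0,0.38,86,220,0,60],
  [0,0,0.38,103,265,0,60],
  [0,0,0.38,121,310,0,60],
  [0,0,0.38,135,346,0,60],
  [0,0,0.38,144,369,0,60],
  [0,0,0.38,144,369,0,60],
])

```text
t: 20.35
eef_pos: [0.6149, 0.1934, 0.1654]
tool_rot: [-0.001, 0.548, 0.837, -0.001]
contact_force: [0.4, -0.6, -0.4]
gripper_width: 0.756
grasp_force: 50.2
```

Request:
jog_arm([
  [0,0,0,0,0,0,60],
  [0,0,0,0,0,0,60],
])

```text
t: 20.6
eef_pos: [0.6154, 0.1893, 0.167]
tool_rot: [-0.0, 0.55, 0.835, -0.001]
contact_force: [0.4, -0.5, -0.8]
gripper_width: 0.757
grasp_force: 50.2
```

```bash
python3 - <<'E'
from h import *
print(toolT()[:3,3],bot.get_obs()["gripper_width"]); plan(.6172,.1905,.0135,23.4)
E
```

```text
[0.61543208 0.18931696 0.16704784] 0.7568742239262871
plan turn [-0.001  0.    -0.003] shift [  0.4   2.3 153.5] q7 0.25
```

Request:
jog_arm([
  [0,0,0,0,2,50,60],
  [0,0,0,0,2,100,60],
  [0,0,0,0,2,130,60],
  [0,0,0,0,2,145,60],
  [0,0,0,0,2,150,60],
  [0,0,0,0,2,153,60],
  [0,0,0,0,2,153,60],
  [0,0,0,0,2,153,60],
])

```text
t: 21.6
eef_pos: [0.6183, 0.1922, 0.0152]
tool_rot: [0.0, 0.549, 0.836, 0.001]
contact_force: [-0.6, -0.0, -0.9]
gripper_width: 0.76
grasp_force: 50.2
```

Request:
jog_arm([
  [0,0,0,0,0,2,60],
  [0,0,0,0,0,2,60],
  [0,0,0,0,0,2,80],
  [0,0,0,0,0,2,80],
  [0,0,0,0,0,2,80],
  [0,0,0,0,0,-15,80],
  [0,0,0,0,0,-60,80],
  [0,0,0,0,0,-120,85],
  [0,0,0,0,0,-175,85],
  [0,0,0,0,0,-175,85],
])

```text
t: 22.85
eef_pos: [0.6211, 0.1923, 0.1959]
tool_rot: [0.003, 0.549, 0.835, 0.004]
contact_force: [-0.1, 0.0, -0.0]
gripper_width: 0.996
grasp_force: 0.0
```

```bash
python3 - <<'E'
from h import *
p,T=shot("wrist")
print(toolT()[:3,3],bot.get_obs()["gripper_width"])
blobs(p,T,"green",.04);blobs(p,T,"red",.036);blobs(p,T,"blue",.01);
plan(.4403,.179,.19,45)
E
```

```text
[0.61922617 0.19219614 0.19287343] 0.9954987748165912
green px [314.0, 172.0] circ [616.1 193.6] r 34.8 rect [618.  192.3] [63.9 65.3] 24.9
red px [582.0, 153.0] circ [847.2 311.1] r 74.4 rect [849. 312.] [143.9  70.4] 0.2
red px [133.0, 112.0] circ [443.7 180.3] r 35.0 rect [443.6 179.4] [68.8 65.8] 15.4
red px [604.0, 54.0] circ [803.  387.4] r 40.5 rect [810.2 389.6] [66.2 74.4] 0.4
blue px [285.0, 306.0] circ [652.   11.5] r 70.3 rect [652.   12.2] [ 98.9 104.1] 3.9
blue px [315.0, 167.0] circ [617.3 191. ] r 68.4 rect [617.2 190.4] [99.4 98.9] 68.3
blue px [294.0, 7.0] circ [539.1 325.4] r 20.9 rect [542.9 316.6] [41.8 19.9] 23.5
plan turn [ 0.006  0.001 -0.378] shift [  58.8 -169.5    1.9] q7 0.24
```

Request:
jog_arm([
  [0,0,-0.09,12,-35,0,85],
  [0,0,-0.19,27,-78,0,85],
  [0,0,-0.28,43,-124,0,85],
  [0,0,-0.38,59,-169,0,85],
  [0,0,-0.38,59,-169,0,85],
  [0,0,-0.38,59,-169,0,85],
])

```text
t: 23.65
eef_pos: [0.4395, 0.1792, 0.1893]
tool_rot: [0.0, 0.382, 0.924, 0.0]
contact_force: [0.4, -0.4, -0.7]
gripper_width: 0.997
grasp_force: 0.0
```

```bash
python3 - <<'E'
from h import *
p,T=shot("wrist")
blobs(p,T,"red",.036); blobs(p,T,"purple",.05); plan(.4405,.179,.007,45); print(toolT()[:3,3])
E
```

```text
red px [631.0, 344.0] circ [839.7 295.4] r 38.8 rect [832.9 282.4] [30.5 77.5] 62.6
red px [322.0, 177.0] circ [440.5 178.8] r 33.7 rect [440.8 179. ] [64.9 65.9] 45.1
purple px [254.0, 244.0] circ [437.6  88.7] r 31.7 rect [438.6  88.8] [42.  62.7] 11.9
purple px [242.0, 81.0] circ [333.7 193.8] r 24.2 rect [333.9 194. ] [47.7 42.1] 39.0
plan turn [0.    0.    0.002] shift [-4.000e-01  1.000e-01  1.823e+02] q7 0.38
[0.44004594 0.17917901 0.18932581]
```

Request:
jog_arm([
  [0,0,0,0,0,50,85],
  [0,0,0,0,0,100,85],
  [0,0,0,0,0,145,85],
  [0,0,0,0,0,170,85],
  [0,0,0,0,0,182,85],
  [0,0,0,0,0,182,85],
  [0,0,0,0,0,182,60],
  [0,0,0,0,0,182,60],
  [0,0,0,0,0,182,60],
  [0,0,0,0,0,182,60],
], grip_force=45)

```text
t: 24.95
eef_pos: [0.4402, 0.1795, 0.0085]
tool_rot: [0.001, 0.382, 0.924, 0.001]
contact_force: [-0.2, -0.8, 7.4]
gripper_width: 0.757
grasp_force: 50.1
```

Request:
jog_arm([
  [0,0,0,0,0,0,60],
  [0,0,0,0,0,-10,60],
  [0,0,0,0,0,-50,60],
  [0,0,0,0,0,-100,60],
  [0,0,0,0,0,-160,60],
  [0,0,0,0,0,-160,60],
])

```text
t: 25.7
eef_pos: [0.4418, 0.1804, 0.172]
tool_rot: [0.002, 0.382, 0.924, 0.004]
contact_force: [0.2, 0.3, -2.0]
gripper_width: 0.759
grasp_force: 50.9
```

```bash
python3 - <<'E'
from h import *
o=bot.get_obs();print(toolT()[:3,3],o["gripper_width"],o["grasp_force"],o["q"].round(2))
plan(.523,-.384,.165,41);plan(.523,-.384,.165,130)
E
```

```text
[0.44175862 0.18042845 0.17200145] 0.758916512436835 50.929691791534424 [-0.9   0.23  0.44  2.11 -0.14  0.82  0.41]
plan turn [0.01  0.001 0.072] shift [-455.7 -342.8    4.2] q7 0.41
plan turn [ 0.007  0.008 -1.481] shift [-455.7 -342.8    4.2] q7 0.41
```

Request:
jog_arm([
  [0,0,0.02,-32,-24,0,60],
  [0,0,0.04,-68,-51,0,60],
  [0,0,0.07,-104,-78,0,60],
  [0,0,0.07,-140,-105,0,60],
  [0,0,0.07,-176,-132,0,60],
  [0,0,0.07,-212,-159,0,60],
  [0,0,0.07,-248,-186,0,60],
  [0,0,0.07,-284,-213,0,60],
  [0,0,0.07,-310,-233,0,60],
  [0,0,0.07,-320,-240,0,60],
])

```text
t: 26.95
eef_pos: [0.4957, -0.2185, 0.1666]
tool_rot: [-0.001, 0.415, 0.91, -0.0]
contact_force: [-0.3, 0.1, -1.3]
gripper_width: 0.753
grasp_force: 50.8
```

```bash
python3 - <<'E'
from h import *
print(toolT()[:3,3]); plan(.523,-.384,.165,41)
p,T=shot("wrist");blobs(p,T,"red",.004)
E
```

```text
[ 0.49567488 -0.21852147  0.16661247]
plan turn [-0.001 -0.001 -0.001] shift [-142.9  -87.8    1.6] q7 1.28
red px [64.0, 365.0] circ [ 415.6 -604. ] r 19.4 rect [ 415.7 -604. ] [36.8 16.8] 85.2
red px [320.0, 287.0] circ [ 578.9 -323.5] r 94.0 rect [ 584.8 -319. ] [172.9 181.6] 17.8
```

Request:
jog_arm([
  [0,0,0,-35,-22,0,60],
  [0,0,0,-73,-45,0,60],
  [0,0,0,-110,-67,0,60],
  [0,0,0,-143,-88,0,60],
  [0,0,0,-143,-88,0,60],
  [0,0,0,-143,-88,40,60],
  [0,0,0,-143,-88,85,60],
  [0,0,0,-143,-88,120,60],
  [0,0,0,-143,-88,140,60],
  [0,0,0,-143,-88,140,60],
])

```text
t: 28.25
eef_pos: [0.5242, -0.3804, 0.0261]
tool_rot: [-0.001, 0.413, 0.911, 0.001]
contact_force: [-0.5, -0.6, -0.3]
gripper_width: 0.758
grasp_force: 50.8
```

Request:
jog_arm([
  [0,0,0,0,0,0,60],
  [0,0,0,0,0,0,60],
])

```text
t: 28.5
eef_pos: [0.5255, -0.3829, 0.0289]
tool_rot: [0.001, 0.414, 0.91, -0.0]
contact_force: [-0.6, 0.7, -1.4]
gripper_width: 0.756
grasp_force: 50.8
```

```bash
python3 - <<'E'
from h import *
print(toolT()[:3,3]); plan(.523,-.384,.0135,41)
E
```

```text
[ 0.52550194 -0.38290295  0.02886515]
plan turn [0.001 0.002 0.002] shift [ 0.9 -2.6 15.4] q7 1.64
```

Request:
jog_arm([
  [0,0,0,0,-1,6,60],
  [0,0,0,0,-1,11,60],
  [0,0,0,0,-1,13,60],
  [0,0,0,0,-1,14,60],
  [0,0,0,0,-1,14,60],
])

```text
t: 29.12
eef_pos: [0.5238, -0.383, 0.0132]
tool_rot: [-0.0, 0.414, 0.91, -0.0]
contact_force: [0.3, -0.6, -2.8]
gripper_width: 0.756
grasp_force: 50.8
```

Request:
jog_arm([
  [0,0,0,0,0,0,80],
  [0,0,0,0,0,0,80],
  [0,0,0,0,0,0,80],
  [0,0,0,0,0,-15,80],
  [0,0,0,0,0,-60,80],
  [0,0,0,0,0,-120,85],
  [0,0,0,0,0,-175,85],
  [0,0,0,0,0,-175,85],
  [0,0,0,0,0,-175,85],
])

```text
t: 30.25
eef_pos: [0.5238, -0.3827, 0.1888]
tool_rot: [0.0, 0.414, 0.91, 0.0]
contact_force: [-0.4, 0.5, -1.1]
gripper_width: 0.995
grasp_force: 0.0
```

```bash
python3 - <<'E'
from h import *
p,T=shot("wrist")
blobs(p,T,"red",.04);blobs(p,T,"blue",.01)
shot("scene","end.png"); o=bot.get_obs(); print(o["t"],o["gripper_width"])
E
```

```text
red px [143.0, 253.0] circ [ 438.9 -561.4] r 28.0 rect [ 438.8 -560.6] [18.9 54.6] 89.8
red px [318.0, 168.0] circ [ 521.3 -380.5] r 36.9 rect [ 520.9 -380.7] [65.5 71.2] 41.1
blue px [7.0, 389.0] circ [ 405.7 -878.3] r 21.5 rect [ 410.8 -875.5] [26.2 41.3] 23.4
blue px [58.0, 273.0] circ [ 376.3 -675. ] r 100.2 rect [ 376.1 -675. ] [200.4   9.3] 74.2
blue px [319.0, 171.0] circ [ 522.  -384.8] r 68.3 rect [ 522.1 -385. ] [99.5 99. ] 85.7
30.35 0.9939046934359703
```

View pics/end.png

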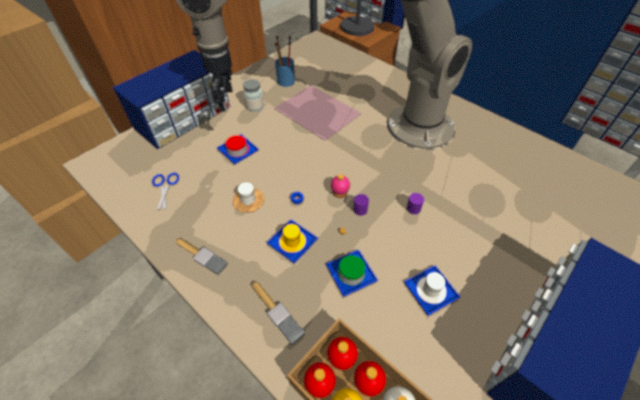

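The final view shows the red tin at (236,144), white jar at (247,191), yellow jar at (292,233) and green tin at (351,268), each on its own place. The kept jar at (434,285) has not moved, and the gripper is open and clear.

```bash
python3 -c "
from station import bot
print(bot.hand_in())"
```

```text
the job is handed in; nothing more can be done
None
```

I handed the job in at about 30 s: the red tin, green tin and yellow jar stand in their trays and the duplicate white jar on the coaster, each within about 5 mm of centre by camera. The kept jar looks unmoved; the hand-in returned no verdict.

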